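Seat a taper-shank post in its socket and tap it home

TASK

On the measuring machine's fixture plate, take the post with the plain round flat-topped head from the rack, seat its tapered shank in the sleeve of the socket block without driving the sleeve down, and let go of it. Then use the white-faced tapper, not the gripper itself, to drive it down with light taps until the sleeve is flush with the top of the block and goes no farther, and stand the tapper upright back on its rubber pad. Be gentle, keeping every tap under about 30 N, and leave the other things where they are.

Things in the scene. Friction and masses are not known exactly. Their poses are not given: they have to be found in the camera images.
- post_head (a point): Steel post to be seated, 0.33 kg, upright and loose in a rack hole. Point: centre of its round head (30 mm diameter, 34 mm high); z up its axis. Head's flat top: 17 mm above. Collar (34 mm diameter, 6 mm thick, rests on the rack): underside 23 mm below. Under it a 40 mm tapered shank, 24.9 mm diameter narrowing evenly to 13.2 mm at the tip, 63 mm below the point.
- sleeve_mouth (a point): Centre of the mouth of the steel sleeve (36 mm outer diameter) in the socket block, level with its top face; z up. Tapered bore: 24 mm at the mouth, 42 mm deep, same taper as the shank. Fully seated, the post's collar stays about 3 mm clear of the sleeve and its head centre is about 26 mm above this point. Off-centre the shank wedges higher up.
- sleeve (a joint): How far the sleeve is driven down, in m: 0 is 8 mm proud of the block's top, 0.008 is flush, at a hard stop. Starts between 0 and 0.002. It starts to move at about 15 N of downward push and yields slowly: each 10 mm/s takes another 10 N. It stays where it is left; a tap of more than 30 N would harm it.
- block_top (a point): Centre of the top face of the dark steel socket block (90 x 90 mm, 55 mm high, fixed), on the sleeve's axis; z up. All stands on an aluminium fixture plate whose top is 12 mm above the table.
- rack: Black block on a teal foot (60 mm in its x, 200 mm in its y, 52 mm high, fixed) with three holes 68 mm apart along its y axis, holding three posts in any order. Origin: centre of its underside. The heads are most easily gripped across the rack (fingers closing along its x).
- tapper_grip (a point): Tapper: white nylon cylinder (38 mm diameter, 34 mm high) with an aluminium handle (22 mm diameter, 62 mm long) rising from it; 96 mm tall, 0.22 kg. Point: on the axis in the handle, 68 mm above the flat white tapping face, its underside, and 28 mm below its top end; z up the handle. It starts standing on its pad.
- pad_top (a point): Centre of the top of the tapper's black rubber rest pad, a disc 84 mm in diameter, 5 mm thick, fixed; z up.
- ball_post_head (a point): Bystander: post with a 24 mm white ball for a head, straight shank, in the rack. Point: centre of the ball.
- square_post_head (a point): Bystander: post with a 32 mm square head, straight shank, in the rack. Point: centre of the head.
- gauge: Bystander: steel gauge block 35 x 9 x 30 mm on the far part of the plate. Origin: centre of its underside.
- vblock: Bystander: small dark V-block 45 x 30 x 32 mm on the far part of the plate. Origin: centre of its underside.
- puck: Bystander: black plastic puck 40 mm in diameter, 18 mm high, on the far part of the plate. Origin: centre of its underside.
There are look-alikes about, which are no part of the job. Leave any blue or turquoise look-alike of the part that bears tapper_grip alone. Leave any yellow look-alike of the part that bears post_head alone.

How it is judged:
By the outcome, as a careful person would: the job done as asked, in the order asked, and still so for the second after the job is handed in, with the robot touching nothing.
It also fails if it takes over 67 s, if anything falls off the work surface, if the arm or the gripper's body presses on something with over 40 N, if the wrist force passes 120 N, or if a joint passes its speed limit or range.

ROBOT

A 6-joint arm with a two-finger parallel gripper is mounted at the origin on the work surface. World frame = base frame: x ahead of the robot, y to its left, z up, the work surface at z = 0. Lengths are in mm, angles in rad, forces in N, time in s.
With the tool pointing down it reaches from about 300 to 775 mm from the base axis. Payload 14.6 kg.
Tool frame: the origin (TCP) lies at the very end of the fingers, on their centre line; the grasp point (between the pads) lies manip.grip_depth behind it (manip.grip_depth is the distance from the TCP to the grasp point, in mm); x points along the fingers, z is the direction in which the jaws open and shut, and the axes are right-handed (so a half turn about x gives the same grasp; the last joint's range is limited). The gripper opens to 94 mm and grips with 3 to 60 N. Pads are 16 mm wide; open, the fingers measure 119 mm over their backs; the gripper's body (75 mm by 177 mm) begins 78 mm behind the grasp point.
Start: joints at [1.132, 0.3, 1.521, -0, 1.321, -0.067], TCP at [199.808, 512.412, 205.446] pointing down, gripper open.
Joint ranges: [-3.03, 3.03], [-0.79, 2.21], [0.23, 2.52], [-1.04, 4.18], [0, 3.07], [-2.55, 2.55]. Speed limits (rad/s): [2.22, 2.22, 2.57, 3.14, 3.14, 3.14].

INTERFACE

Orientations are given as [roll, pitch, yaw] about the fixed x, y, z axes, in that order (R = Rz(yaw) Ry(pitch) Rx(roll)).
In Python, from cell import manip gives the robot as it stands.
- The arm moves only by the tool step_arm, never from a script. Its argument "commands" is one flat list of numbers, 7 for each row, row after row: the shift along the tool's x, y, z in m, then the turn, a rotation vector about the tool's x, y, z in degrees, then the finger opening in m, from 0 to 0.094. A call has 1 to 5 rows; each row shifts and turns the commanded pose from where the row before left it, along the tool's axes as they then stand; what a row does not reach is not made up. A row lasts 1/8 s, in which the tool goes at most 62.5 mm and 10.7 degrees, less where a joint would pass 70% of its speed; a pose out of reach is approached as far as the arm can. A call with a gripper value outside its range is refused whole. The fingers move at their own pace and stop on an object; "squeeze" is the grip in N (left out, the last holds). Time passes only in rows, so rows that do not move let the fingers close. It gives the time, the measured TCP pose, the force and the opening at its end, in the units of the state.
- manip.read_state(): the state, without advancing time (a new reading comes with each control period).
- manip.camera(name): name is "side" or "top" or "wrist"; returns the picture (384x512x3 uint8, red, green, blue); there is no depth.
- manip.camera_model(name): a dict with "intrinsics" (3x3 intrinsics, pixels), "origin" and "orientation" of the camera in the world; the wrist camera has in their place "tool_from_camera" (4x4, takes a point from camera to tool coordinates, whose origin is the TCP and whose axes are the tool frame's). Camera axes: x right, y up, looking along -z (the intrinsics and any distortion apply to the point x, -y, -z); pixel columns grow to the right and rows downward; lengths in mm; the calibration is good to about 2 mm. The wrist camera is an equidistant fisheye: a pixel r from the principal point sees the ray r / f radians off the axis. A picture is of the moment at which its call begins: read the wrist's pose just before it. camera_model takes no time and is no camera call.
- manip.sign_off(): hands the job in, once; it reports no verdict.
Trained networks look in the newest picture that a camera, given by its name, has taken for a name from the list of things; names that differ only in an ending like _2 or _b are one class to them, and where a whole thing is asked for, a point or a joint stands for the part that bears it (a point fixed in the world has none). Each returns a list of dicts, best first, with "score" (0 to 1); they miss things now and then, are a little off and sometimes report something else, mostly with a low value. They report only what shows in the picture. A call takes as long as a camera call. They do not tell look-alikes from the thing itself.
- manip.find_in(thing, camera): "centre" ([row, column] in pixels, amid what is visible of it).
- manip.outline_of(thing, camera): "pixels" (384x512 bool, what is visible of it) and "centre" ([row, column] in pixels, amid what is visible of it).
The state is a dict: "clock": time; "joints": joint angles; "qd": joint speeds; "effort": joint torques, N m; "eef_pos": TCP position; "eef_rot": TCP orientation; "wrist_force": force on the tool from outside, world axes, zero at the start; "moment": the same for the moment, N m; "finger_gap": finger opening in mm.
Only numpy, scipy, OpenCV 4.12 (cv2) and the standard library are available. Lean on these libraries where they do the work, as an engineer would, in place of code of your own. Each camera call takes 0.05 s, during which the arm holds its last target. There are 200 camera calls.

## Working session

There is one attempt and no reset: what is moved stays moved. The work goes in short steps, Python scripts to look and compute and a tool call to move; the robot and the scene stay as the last step left them, time stands still between calls to the robot, and variables do not carry over. Pictures are saved under pics/ and viewed, about 8 in all and at most 12, crops included, and the job is handed in when it is done.

Besides the shell and the picture viewer there is one more tool, called after "Call:" as name(argument=value, ...) on one line, values as JSON. step_arm: Moves the arm, as the interface text tells. Its arguments: {"type":"object","properties":{"commands":{"type":"array"},"squeeze":{"type":"number"}},"required":["commands"]}

```bash
mkdir -p pics; cat > h.py <<'E'
import numpy as np, cv2
from cell import manip
from scipy.spatial.transform import Rotation as R
def rot(o):
    o=np.array(o); return o if o.shape==(3,3) else R.from_euler('xyz',o).as_matrix()
def ray(name,rc,st=None):
    m=manip.camera_model(name);K=np.array(m['intrinsics']);r,c=rc
    x=(c-K[0,2])/K[0,0];y=(r-K[1,2])/K[1,1]
    if name!='wrist':
        d=np.array([x,-y,-1]);return np.array(m['origin']),rot(m['orientation'])@d
    t=np.hypot(x,y);s=np.sin(t)/t if t>1e-9 else 1
    d=np.array([x*s,-y*s,-np.cos(t)]);T=np.array(m['tool_from_camera'])
    Rt=rot(st['eef_rot']);return Rt@T[:3,3]+np.array(st['eef_pos']),Rt@T[:3,:3]@d
def atz(name,rc,z,st=None):
    o,d=ray(name,rc,st);return o+d*(z-o[2])/d[2]
def proj(name,p,st=None):
    m=manip.camera_model(name);K=np.array(m['intrinsics'])
    if name!='wrist': q=rot(m['orientation']).T@(np.array(p)-m['origin']);a=np.array([q[0],-q[1]])/-q[2]
    else:
        T=np.array(m['tool_from_camera']);q=rot(st['eef_rot']).T@(np.array(p)-st['eef_pos']);q=T[:3,:3].T@(q-T[:3,3])
        a=np.array([q[0],-q[1]]);n=np.hypot(*a);a=a/n*np.arctan2(n,-q[2])
    return a[1]*K[1,1]+K[1,2],a[0]*K[0,0]+K[0,2]
def save(im,f,k=1.5): cv2.imwrite('pics/'+f,cv2.resize(im[:,:,::-1],None,fx=k,fy=k))
E
python3 - <<'E'
from h import *
st=manip.read_state();print(st, manip.grip_depth)
for n in('side','top','wrist'):
    m=manip.camera_model(n);print(n,m)
    save(manip.camera(n),n+'0.png')
    for t in('post_head','sleeve_mouth','sleeve','block_top','rack','tapper_grip','pad_top','ball_post_head','square_post_head','gauge','vblock','puck'):
        print(n,t,[(np.round(d['centre'],1),round(d['score'],2)) for d in manip.find_in(t,n)])
E
```

```text
{'clock': 0.0, 'joints': array([ 1.13239959e+00,  3.00464589e-01,  1.52158621e+00, -2.08345997e-05,
        1.32069007e+00, -6.66030197e-02]), 'qd': array([-3.16844286e-04, -1.43083340e-03, -1.47779997e-04, -5.26526087e-04,
       -2.95026138e-04,  8.44061707e-05]), 'effort': array([-1.28942604e-03, -5.31796539e+01, -3.52737772e+01,  7.07698753e-02,
        2.42694304e-02, -1.37886700e-04]), 'eef_pos': array([199.70548333, 512.18023525, 204.88773031]), 'eef_rot': array([ 3.09256334,  1.56964794, -1.99161419]), 'wrist_force': array([ 0.03928723, -0.49320575,  0.58446669]), 'moment': array([-0.00246551, -0.02831815,  0.01696945]), 'finger_gap': 93.83054200568517} 18.8
side {'intrinsics': array([[373.43118926,   0.        , 254.34178453],
       [  0.        , 373.43118926, 193.3926528 ],
       [  0.        ,   0.        ,   1.        ]]), 'origin': array([  36.30091117, -614.72470329,  654.70145847]), 'orientation': array([ 0.93900884, -0.01130093, -0.54567203])}
side post_head [(array([361., 261.]), 0.7), (array([198.3, 279. ]), 0.47)]
side sleeve_mouth [(array([257.1, 347.9]), 0.72)
[... 1722 characters left out ...]
.        ,   1.        ]]), 'tool_from_camera': array([[ 2.07387174e-04,  2.64378574e-01, -9.64418958e-01,
        -1.78956145e+02],
       [ 1.12852335e-04,  9.64418966e-01,  2.64378601e-01,
         7.71659125e+01],
       [ 9.99999972e-01, -1.63665662e-04,  1.70172384e-04,
        -9.54895383e-01],
       [ 0.00000000e+00,  0.00000000e+00,  0.00000000e+00,
         1.00000000e+00]])}
wrist post_head []
wrist sleeve_mouth []
wrist sleeve []
wrist block_top []
wrist rack []
wrist tapper_grip [(array([206.6, 176.2]), 0.7), (array([226.4, 124.8]), 0.57)]
wrist pad_top [(array([347.1, 165.6]), 0.63)]
wrist ball_post_head []
wrist square_post_head []
wrist gauge []
wrist vblock []
wrist puck []
```

View pics/side0.png

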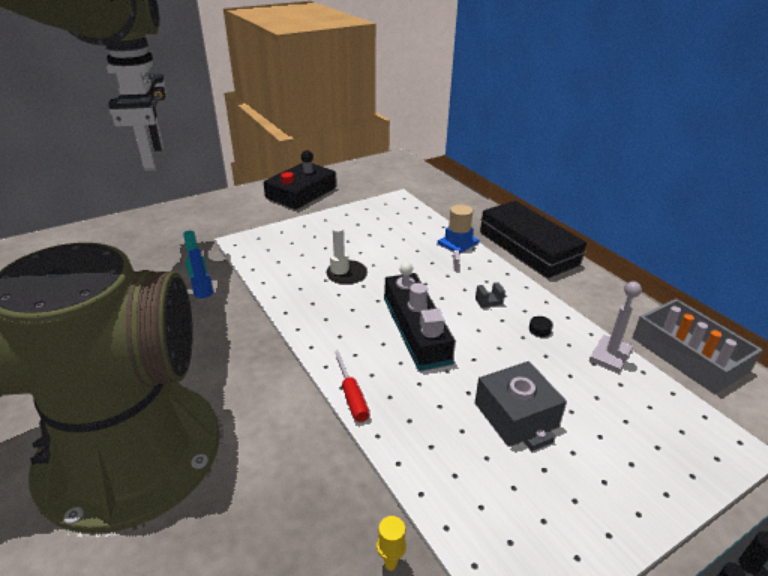

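View pics/top0.png

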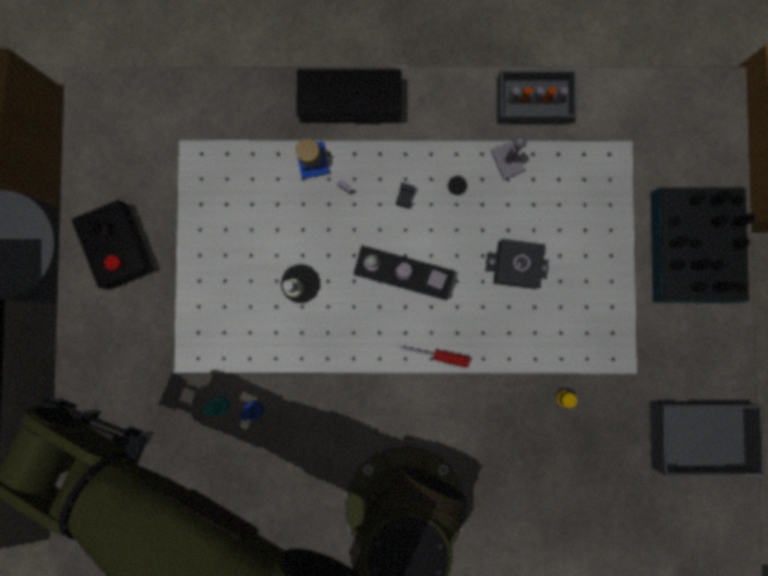

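```bash
python3 - <<'E'
from h import *
def tri(a,b):
    o1,d1=ray('side',a);o2,d2=ray('top',b);d1/=np.linalg.norm(d1);d2/=np.linalg.norm(d2)
    A=np.stack([d1,-d2],1);s=np.linalg.lstsq(A,o2-o1,rcond=None)[0];p,q=o1+d1*s[0],o2+d2*s[1]
    return np.round((p+q)/2),round(np.linalg.norm(p-q),1)
print('post side z87',atz('side',(198.3,279),87),'top z104',atz('top',(180,268.7),104),tri((198.3,279),(180.3,269)))
print('block',atz('side',(257.1,347.9),72),atz('top',(174.5,347),72),tri((257.1,347.9),(174.5,347)))
for n,z in(('pad_top',17),('square_post_head',80)):pass
print('pad side',atz('side',(271/1.5,347/1.5),17),'top',atz('top',(284/1.5,301/1.5),17))
print('tapper top end: ',tri((230/1.5,338/1.5),(290/1.5,290/1.5)), atz('side',(230/1.5,338/1.5),113),atz('top',(288/1.5,291/1.5),100))
a,b=atz('top',(248/1.5,357/1.5),64),atz('top',(298/1.5,450/1.5),64)
c=atz('top',(270/1.5,357/1.5),64);d=atz('top',(276/1.5,457/1.5),64)
for r,cc in((248,361),(273,355),(298,449),(270,457)):print(atz('top',(r/1.5,cc/1.5),64))
st=manip.read_state();print(rot(st['eef_rot']).round(3))
E
```

```text
post side z87 [487.34620692  -4.52410277  87.        ] top z104 [490.00095621   3.86151538 104.        ] (array([492.,   2.,  81.]), np.float64(1.2))
block [ 508.40074987 -237.67642913   72.        ] [ 510.22442778 -236.29118498   72.        ] (array([ 510., -237.,   70.]), np.float64(0.5))
pad side [468.45203953 217.43991816  17.        ] top [467.55316579 219.42814075  17.        ]
tapper top end:  (array([452., 225., 113.]), np.float64(6.5)) [454.9336755  223.57246833 113.        ] [453.95994131 226.94720831 100.        ]
[538.81910181  89.84893755  64.        ]
[487.2249324  101.90624334  64.        ]
[436.24646555 -90.80133277  64.        ]
[ 493.798213   -107.39282952   64.        ]
[[ 0.    -0.932  0.363]
 [-0.     0.363  0.932]
 [-1.    -0.    -0.   ]]
```

```bash
cat >> h.py <<'E'
def plan(p2,a2,n,st=None,start=None):
    """rows to TCP p2 with jaw angle a2 (deg), n rows, tool down; prints m/deg"""
    if start is None:
        st=st or manip.read_state();p=np.array(st['eef_pos']);M=rot(st['eef_rot']);a=np.degrees(np.arctan2(M[1,2],M[0,2]))
    else: p,a=np.array(start[0],float),start[1]
    da=(a2-a+180)%360-180; out=[]
    d=(np.array(p2,float)-p)/n
    for i in range(n):
        t=np.radians(a+da*i/n);z=np.array([np.cos(t),np.sin(t),0]);x=np.array([0,0,-1.]);y=np.cross(z,x)
        out.append([round(float(v)/1000,4) for v in(d@x,d@y,d@z)]+[round(-da/n,2),0,0])
    print('from',p.round(1),round(a,1))
    for r in out: print(r)
def fk():
    st=manip.read_state();M=rot(st['eef_rot']);print('t',round(st['clock'],2),'p',st['eef_pos'].round(1),'ang',round(np.degrees(np.arctan2(M[1,2],M[0,2])),2),'x',M[:,0].round(3),'F',st['wrist_force'].round(1),'gap',round(st['finger_gap'],1));return st
E
python3 -c "
from h import *
plan((490,2,175),-13.8,10)"
```

```text
from [199.8 512.4 205.5] 68.7
[0.003, -0.0456, -0.037, np.float64(8.25), 0, 0]
[0.003, -0.0504, -0.0301, np.float64(8.25), 0, 0]
[0.003, -0.0542, -0.0225, np.float64(8.25), 0, 0]
[0.003, -0.0569, -0.0145, np.float64(8.25), 0, 0]
[0.003, -0.0584, -0.0062, np.float64(8.25), 0, 0]
[0.003, -0.0587, 0.0022, np.float64(8.25), 0, 0]
[0.003, -0.0577, 0.0106, np.float64(8.25), 0, 0]
[0.003, -0.0556, 0.0188, np.float64(8.25), 0, 0]
[0.003, -0.0524, 0.0266, np.float64(8.25), 0, 0]
[0.003, -0.048, 0.0338, np.float64(8.25), 0, 0]
```

Call:
step_arm(commands=[0.003, -0.0456, -0.037, 8.25, 0, 0, 0.094, 0.003, -0.0504, -0.03, 8.25, 0, 0, 0.094, 0.003, -0.0542, -0.0225, 8.25, 0, 0, 0.094, 0.003, -0.0569, -0.0145, 8.25, 0, 0, 0.094, 0.003, -0.0584, -0.0062, 8.25, 0, 0, 0.094])

```text
clock: 2.58
eef_pos: [345.7, 255.7, 190.6]
eef_rot: [0.056, 1.57, 0.53]
wrist_force: [1.0, 1.4, 0.5]
finger_gap: 94.1
```

Call:
step_arm(commands=[0.003, -0.0587, 0.0022, 8.25, 0, 0, 0.094, 0.003, -0.0577, 0.0106, 8.25, 0, 0, 0.094, 0.003, -0.0556, 0.0188, 8.25, 0, 0, 0.094, 0.003, -0.0524, 0.0266, 8.25, 0, 0, 0.094, 0.003, -0.048, 0.0338, 8.25, 0, 0, 0.094])

```text
clock: 3.2
eef_pos: [490.8, 0.2, 175.6]
eef_rot: [0.257, 1.57, 0.011]
wrist_force: [-0.5, -0.0, 0.4]
finger_gap: 94.1
```

Call:
step_arm(commands=[0, 0, 0, 0, 0, 0, 0.094, 0, 0, 0, 0, 0, 0, 0.094])

```text
clock: 3.45
eef_pos: [489.8, 2.4, 175.3]
eef_rot: [3.031, 1.57, 2.791]
wrist_force: [0.7, 0.6, 1.3]
finger_gap: 93.8
```

```bash
cat > w.py <<'E'
import sys
from h import *
st=fk();im=manip.camera('wrist');save(im,sys.argv[1]+'.png')
for t in sys.argv[2:]:
    n,z=t.split(':');
    for d in manip.outline_of(n,'wrist'):
        m=d['pixels'];c=d['centre'];print(n,round(d['score'],2),np.round(c,1),'area',m.sum(),'xyz',atz('wrist',c,float(z),st).round(1))
E
python3 w.py w1 post_head:95 rack:50 square_post_head:90
```

```text
t 3.45 p [489.8   2.4 175.3] ang -13.76 x [-0.  0. -1.] F [0.7 0.6 1.3] gap 93.8
post_head 0.81 [191.8 260.4] area 1195 xyz [490.4   3.   95. ]
rack 0.7 [162.7 260.8] area 7811 xyz [495.3  20.8  50. ]
square_post_head 0.84 [252.2 261.4] area 1310 xyz [476.2 -59.6  90. ]
square_post_head 0.58 [  3.  184.6] area 165 xyz [465.6 190.6  90. ]
```

View pics/w1.png

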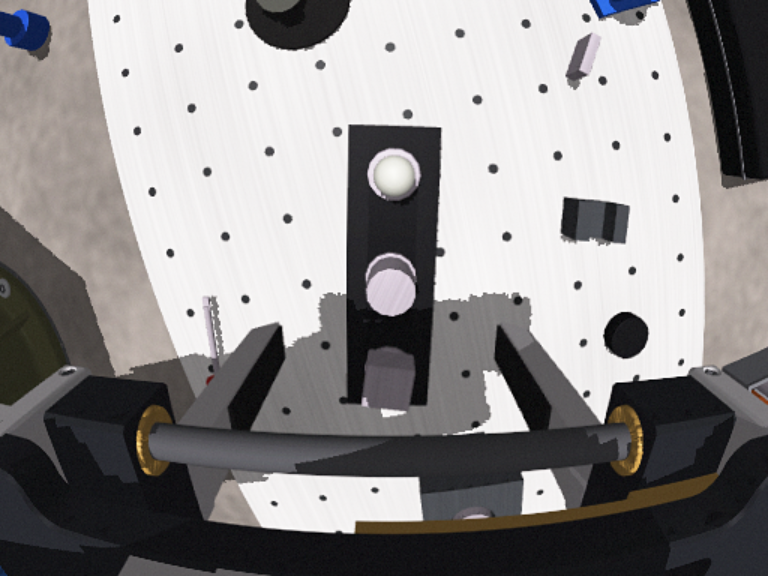

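Call:
step_arm(commands=[0.04, 0.001, 0.0005, 0, 0, 0, 0.094, 0.04, 0, 0, 0, 0, 0, 0.094, 0.019, 0, 0, 0, 0, 0, 0.094, 0, 0, 0, 0, 0, 0.03, 0, 0, 0, 0, 0, 0.02], squeeze=30)

```text
$.commands: bad value
```

Call:
step_arm(commands=[0, 0, 0, 0, 0, 0, 0.02, 0, 0, 0, 0, 0, 0.02, 0, 0, 0, 0, 0, 0.02, 0, 0, 0, 0, 0, 0.02])

```text
$.commands: bad value
```

```bash
python3 -c "
from h import *
fk()"
```

```text
t 3.65 p [489.8   3.1 175.7] ang -13.69 x [ 0.  0. -1.] F [ 0.1 -0.6  0.4] gap 94.2
```

Call:
step_arm(commands=[0.04, 0.001, 0.0005, 0, 0, 0, 0.094, 0.04, 0, 0, 0, 0, 0, 0.094, 0.019, 0, 0, 0, 0, 0, 0.094, 0, 0, 0, 0, 0, 0, 0.03, 0, 0, 0, 0, 0, 0, 0.02], squeeze=30)

```text
clock: 4.28
eef_pos: [491.3, 3.3, 77.6]
eef_rot: [0.147, 1.569, -0.093]
wrist_force: [0.1, -0.3, 0.8]
finger_gap: 77.7
```

Call:
step_arm(commands=[0, 0, 0, 0, 0, 0, 0.02, 0, 0, 0, 0, 0, 0, 0.02, 0, 0, 0, 0, 0, 0, 0.02, 0, 0, 0, 0, 0, 0, 0.02])

```text
clock: 4.78
eef_pos: [490.8, 2.9, 76.5]
eef_rot: [0.109, 1.571, -0.132]
wrist_force: [-0.2, 0.4, 0.2]
finger_gap: 37.3
```

```bash
python3 -c "
from h import *
fk()"
```

```text
t 4.78 p [490.8   2.9  76.5] ang -13.8 x [ 0. -0. -1.] F [-0.2  0.4  0.2] gap 37.3
```

Call:
step_arm(commands=[0, 0, 0, 0, 0, 0, 0.02, 0, 0, 0, 0, 0, 0, 0.02, 0, 0, 0, 0, 0, 0, 0.02, -0.01, 0, 0, 0, 0, 0, 0.02, -0.03, 0, 0, 0, 0, 0, 0.02])

```text
clock: 5.4
eef_pos: [489.9, 3.0, 116.1]
eef_rot: [-2.978, 1.568, 3.064]
wrist_force: [0.1, 0.5, -2.6]
finger_gap: 29.4
```

Call:
step_arm(commands=[-0.04, 0, 0, 0, 0, 0, 0.02, -0.03, 0, 0, 0, 0, 0, 0.02, 0, 0, 0, 0, 0, 0, 0.02])

```text
clock: 5.78
eef_pos: [491.5, 2.9, 188.3]
eef_rot: [0.173, 1.567, -0.068]
wrist_force: [-0.2, -0.5, -4.3]
finger_gap: 29.3
```

```bash
python3 - <<'E'
from h import *
fk();save(manip.camera('wrist'),'w2.png')
plan((510,-237,186),-13.8,5)
E
```

```text
t 5.78 p [491.5   2.9 188.3] ang -13.8 x [ 0.004 -0.    -1.   ] F [-0.2 -0.5 -4.3] gap 29.3
from [490.8   3.  186.4] -13.8
[0.0001, -0.0457, 0.0152, np.float64(-0.0), 0, 0]
[0.0001, -0.0457, 0.0152, np.float64(-0.0), 0, 0]
[0.0001, -0.0457, 0.0152, np.float64(-0.0), 0, 0]
[0.0001, -0.0457, 0.0152, np.float64(-0.0), 0, 0]
[0.0001, -0.0457, 0.0152, np.float64(-0.0), 0, 0]
```

View pics/w2.png

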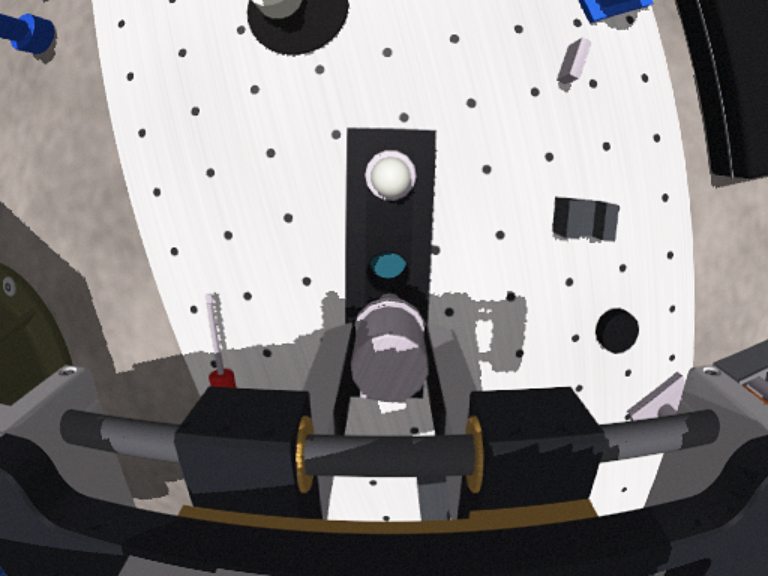

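```bash
python3 - <<'E'
from h import *
st=fk();p=atz('wrist',(243.5,260),st['eef_pos'][2]+27.5,st);print('post in world',p,'tool',rot(st['eef_rot']).T@(p-st['eef_pos']))
plan((508,-300,186),-13.8,6,start=((490.8,3,186),-13.8))
E
```

```text
t 5.83 p [490.8   3.  186.4] ang -13.8 x [ 0.001 -0.    -1.   ] F [-0.2 -0.6 -4.5] gap 29.1
post in world [491.11227185   4.60881381 213.92613424] tool [-2.74997692e+01  1.67703234e+00 -2.23072097e-02]
from [490.8   3.  186. ] -13.8
[0.0, -0.0484, 0.0148, -0.0, 0, 0]
[0.0, -0.0484, 0.0148, -0.0, 0, 0]
[0.0, -0.0484, 0.0148, -0.0, 0, 0]
[0.0, -0.0484, 0.0148, -0.0, 0, 0]
[0.0, -0.0484, 0.0148, -0.0, 0, 0]
[0.0, -0.0484, 0.0148, -0.0, 0, 0]
```

Call:
step_arm(commands=[0, -0.0484, 0.0148, 0, 0, 0, 0.02, 0, -0.0484, 0.0148, 0, 0, 0, 0.02, 0, -0.0484, 0.0148, 0, 0, 0, 0.02, 0, -0.0484, 0.0148, 0, 0, 0, 0.02, 0, -0.0484, 0.0148, 0, 0, 0, 0.02])

```text
clock: 6.45
eef_pos: [504.2, -251.1, 184.3]
eef_rot: [2.836, 1.568, 2.595]
wrist_force: [0.0, 0.5, -3.4]
finger_gap: 29.1
```

Call:
step_arm(commands=[0, -0.0484, 0.0148, 0, 0, 0, 0.02, 0, 0, 0, 0, 0, 0, 0.02, 0, 0, 0, 0, 0, 0, 0.02])

```text
clock: 6.82
eef_pos: [507.3, -299.6, 184.7]
eef_rot: [2.719, 1.568, 2.478]
wrist_force: [-0.1, 0.0, -4.3]
finger_gap: 29.6
```

```bash
python3 w.py w3 sleeve:75 sleeve_mouth:75 block_top:67 post_head:200
```

```text
t 6.83 p [ 507.3 -299.6  184.7] ang -13.82 x [-0.002  0.002 -1.   ] F [-0.1  0.  -4.3] gap 29.6
sleeve 0.7 [123.8 241.9] area 852 xyz [ 504.7 -236.5   75. ]
sleeve_mouth 0.95 [125.1 244.1] area 965 xyz [ 506.4 -238.2   75. ]
block_top 0.91 [121.8 243.9] area 8670 xyz [ 506.5 -235.3   67. ]
post_head 0.91 [233.5 260.7] area 2852 xyz [ 508.3 -297.4  200. ]
post_head 0.58 [245.4  74. ] area 645 xyz [ 375.4 -279.5  200. ]
post_head 0.29 [  2.6 360.5] area 243 xyz [ 596.8 -176.6  200. ]
```

```bash
python3 -c "
import cv2
im=cv2.imread('pics/w3.png');cv2.imwrite('pics/w3c.png',cv2.resize(im[150:450,240:540],(750,600)[::1][:1]*2 and (600,600)))"
```

```text
(no output)
```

View pics/w3c.png

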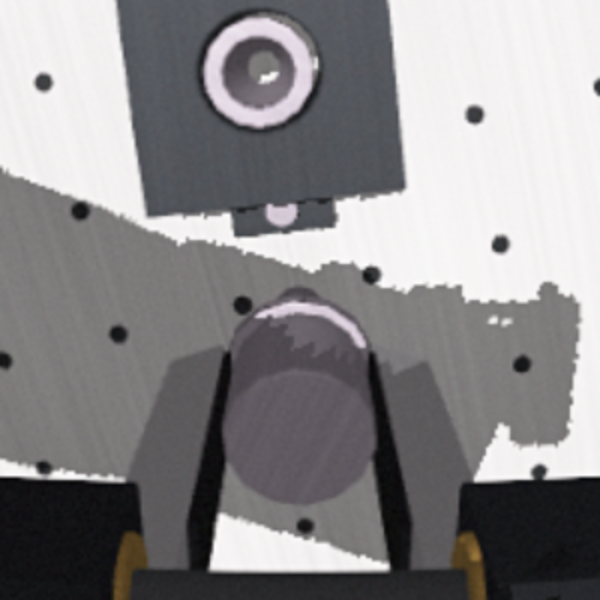

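```bash
python3 - <<'E'
from h import *
im=cv2.imread('pics/w3.png').astype(int);g=im.min(2)
m=np.zeros(g.shape,np.uint8);m[150:225,330:410]=(g[150:225,330:410]>150)*255
m[:,:]=cv2.morphologyEx(m,cv2.MORPH_OPEN,np.ones((2,2),np.uint8))
cs=sorted(cv2.findContours(m,cv2.RETR_CCOMP,cv2.CHAIN_APPROX_NONE)[0],key=len)[-3:]
st=dict(eef_pos=np.array([507.3,-299.6,184.7]),eef_rot=manip.read_state()['eef_rot']);st=manip.read_state()
for c in cs:
    if len(c)<20: continue
    e=cv2.fitEllipse(c);rc=((e[0][1]+.5)/1.5-.5,(e[0][0]+.5)/1.5-.5)
    print(e,[atz('wrist',rc,z,st).round(1) for z in(73,75)])
    r=e[1]
    # diameter check
    a=atz('wrist',(rc[0],rc[1]-r[0]/3),75,st);b=atz('wrist',(rc[0],rc[1]+r[0]/3),75,st);print('dia',np.linalg.norm(a-b))
p=atz('wrist',(245.3,259.7),st['eef_pos'][2]+27.5,st);print('head',p,rot(st['eef_rot']).T@(p-st['eef_pos']))
fk()
im=manip.camera('side');im=im[60:330,180:450] if 0 else im;cv2.imwrite('pics/s1.png',cv2.resize(im[150:310,260:440][:,:,::-1],None,fx=4,fy=4,interpolation=cv2.INTER_CUBIC)[:600])
E
```

```text
((374.7992248535156, 189.52764892578125), (4.387070655822754, 9.358067512512207), 70.62625122070312) [array([ 512.1, -240.8,   73. ]), array([ 512.2, -240.7,   75. ])]
dia 2.8453082305034676
((369.7173767089844, 186.6766357421875), (37.01887512207031, 37.602291107177734), 77.96359252929688) [array([ 509.3, -238.2,   73. ]), array([ 509.4, -238.1,   75. ])]
dia 24.023128606968584
((370.20050048828125, 186.51541137695312), (52.8585205078125, 54.310142517089844), 73.54591369628906) [array([ 509.7, -238.1,   73. ]), array([ 509.8, -238. ,   75. ])]
dia 34.317291468524445
head [ 507.86149223 -298.86278571  213.99285531] [-27.50001761   0.53657761  -0.19177168]
t 7.08 p [ 507.9 -299.4  186.5] ang -13.74 x [ 0. -0. -1.] F [ 0.3 -0.3 -3.7] gap 29.1
```

Call:
step_arm(commands=[0, 0.0296, -0.0065, 0, 0, 0, 0.02, 0, 0.0296, -0.0065, 0, 0, 0, 0.02, 0.04, 0, 0, 0, 0, 0, 0.02, 0.025, 0, 0, 0, 0, 0, 0.02, 0, 0, 0, 0, 0, 0, 0.02])

```text
clock: 7.75
eef_pos: [508.6, -238.9, 120.2]
eef_rot: [2.881, 1.568, 2.64]
wrist_force: [-0.4, -0.1, -2.7]
finger_gap: 29.6
```

```bash
python3 -c "
from h import *
fk();fk()"
```

```text
t 7.75 p [ 508.6 -238.9  120.2] ang -13.78 x [-0.003  0.001 -1.   ] F [-0.4 -0.1 -2.7] gap 29.6
t 7.75 p [ 508.6 -238.9  120.2] ang -13.78 x [-0.003  0.001 -1.   ] F [-0.4 -0.1 -2.7] gap 29.6
```

Call:
step_arm(commands=[0.006, 0, 0, 0, 0, 0, 0.02, 0.005, 0, 0, 0, 0, 0, 0.02, 0, 0, 0, 0, 0, 0, 0.02])

```text
clock: 8.12
eef_pos: [509.3, -239.7, 110.6]
eef_rot: [-0.356, 1.571, -0.597]
wrist_force: [-0.5, 0.1, -2.5]
finger_gap: 29.3
```

```bash
python3 -c "
from h import *
fk()
im=manip.camera('wrist');save(im,'w4.png')
im=manip.camera('side');cv2.imwrite('pics/s2.png',cv2.resize(im[150:310,260:440][:,:,::-1],None,fx=4,fy=4,interpolation=cv2.INTER_CUBIC)[:600])
"
```

```text
t 8.12 p [ 509.3 -239.7  110.6] ang -13.8 x [ 0. -0. -1.] F [-0.5  0.1 -2.5] gap 29.3
```

View pics/s2.png

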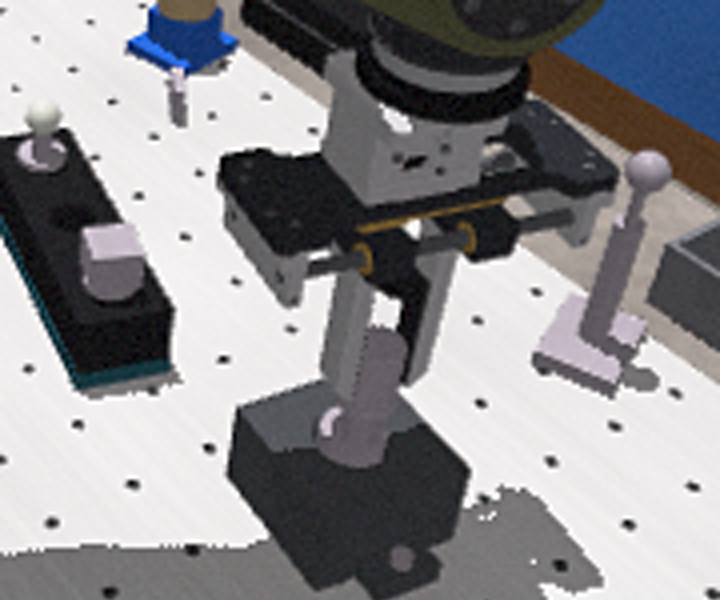

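Call:
step_arm(commands=[0.003, 0, 0, 0, 0, 0, 0.02, 0.003, 0, 0, 0, 0, 0, 0.02, 0.002, 0, 0, 0, 0, 0, 0.02, 0.002, 0, 0, 0, 0, 0, 0.02, 0, 0, 0, 0, 0, 0, 0.02])

```text
clock: 8.85
eef_pos: [509.1, -239.2, 100.2]
eef_rot: [2.408, 1.57, 2.167]
wrist_force: [-1.3, 4.3, -3.3]
finger_gap: 29.3
```

Call:
step_arm(commands=[0.001, 0, 0, 0, 0, 0, 0.02, 0.001, 0, 0, 0, 0, 0, 0.02, 0, 0, 0, 0, 0, 0, 0.02])

```text
clock: 9.22
eef_pos: [509.2, -239.1, 98.5]
eef_rot: [2.221, 1.57, 1.98]
wrist_force: [-1.3, 7.1, 0.8]
finger_gap: 29.5
```

Call:
step_arm(commands=[0.001, 0, 0, 0, 0, 0, 0.02, 0, 0, 0, 0, 0, 0, 0.02])

```text
clock: 9.48
eef_pos: [509.2, -239.0, 97.5]
eef_rot: [2.17, 1.57, 1.929]
wrist_force: [-2.4, 7.6, 0.8]
finger_gap: 29.1
```

```bash
python3 -c "
from h import *
fk()"
```

```text
t 9.47 p [ 509.2 -239.    97.5] ang -13.79 x [-0.     0.001 -1.   ] F [-2.4  7.6  0.8] gap 29.1
```

Call:
step_arm(commands=[0, 0.0012, -0.0005, 0, 0, 0, 0.02, 0, 0, 0, 0, 0, 0, 0.02])

```text
clock: 9.72
eef_pos: [509.1, -238.5, 97.5]
eef_rot: [-0.769, 1.57, -1.01]
wrist_force: [-0.6, 3.1, -2.1]
finger_gap: 29.6
```

Call:
step_arm(commands=[0.001, 0, 0, 0, 0, 0, 0.02, 0.001, 0, 0, 0, 0, 0, 0.02, 0, 0, 0, 0, 0, 0, 0.02])

```text
clock: 10.1
eef_pos: [509.0, -238.3, 95.3]
eef_rot: [2.501, 1.571, 2.26]
wrist_force: [-1.5, 3.7, -2.5]
finger_gap: 29.5
```

Call:
step_arm(commands=[0, 0.0008, -0.0004, 0, 0, 0, 0.02, 0, 0, 0, 0, 0, 0, 0.02])

```text
clock: 10.35
eef_pos: [508.9, -237.7, 95.4]
eef_rot: [-0.941, 1.57, -1.182]
wrist_force: [-0.3, -0.1, -3.3]
finger_gap: 29.8
```

Call:
step_arm(commands=[0.001, 0, 0, 0, 0, 0, 0.02, 0.001, 0, 0, 0, 0, 0, 0.02, 0, 0, 0, 0, 0, 0, 0.02])

```text
clock: 10.72
eef_pos: [508.8, -237.5, 93.3]
eef_rot: [-2.896, 1.571, -3.136]
wrist_force: [-0.1, -0.3, -4.0]
finger_gap: 29.1
```

Call:
step_arm(commands=[0.001, 0, 0, 0, 0, 0, 0.02, 0.001, 0, 0, 0, 0, 0, 0.02, 0, 0, 0, 0, 0, 0, 0.02])

```text
clock: 11.1
eef_pos: [508.8, -237.4, 91.3]
eef_rot: [2.621, 1.571, 2.38]
wrist_force: [-0.4, 0.9, -3.9]
finger_gap: 29.1
```

Call:
step_arm(commands=[0.0005, 0, 0, 0, 0, 0, 0.02, 0.0005, 0, 0, 0, 0, 0, 0.02, 0, 0, 0, 0, 0, 0, 0.02])

```text
clock: 11.48
eef_pos: [508.8, -237.4, 90.4]
eef_rot: [2.636, 1.57, 2.395]
wrist_force: [-1.3, 2.0, -2.5]
finger_gap: 29.4
```

Call:
step_arm(commands=[0, 0.0002, -0.0002, 0, 0, 0, 0.02, 0.0005, 0, 0, 0, 0, 0, 0.02, 0, 0, 0, 0, 0, 0, 0.02])

```text
clock: 11.85
eef_pos: [508.7, -237.3, 89.9]
eef_rot: [-2.816, 1.571, -3.057]
wrist_force: [-0.8, 0.5, -2.8]
finger_gap: 29.5
```

Call:
step_arm(commands=[0.0005, 0, 0, 0, 0, 0, 0.02, 0, 0, 0, 0, 0, 0, 0.02])

```text
clock: 12.1
eef_pos: [508.7, -237.3, 89.5]
eef_rot: [-0.041, 1.571, -0.282]
wrist_force: [-0.2, 2.1, -0.8]
finger_gap: 29.5
```

Call:
step_arm(commands=[0.0004, 0, 0, 0, 0, 0, 0.02, 0, 0, 0, 0, 0, 0, 0.02])

```text
clock: 12.35
eef_pos: [508.7, -237.2, 89.4]
eef_rot: [-0.16, 1.571, -0.401]
wrist_force: [-3.3, 2.0, 3.8]
finger_gap: 29.6
```

Call:
step_arm(commands=[0, 0, 0, 0, 0, 0, 0.06, 0, 0, 0, 0, 0, 0, 0.06, 0, 0, 0, 0, 0, 0, 0.06, 0, 0, 0, 0, 0, 0, 0.06])

```text
clock: 12.85
eef_pos: [508.7, -237.3, 89.0]
eef_rot: [-0.832, 1.571, -1.073]
wrist_force: [-0.1, -0.2, -0.9]
finger_gap: 59.9
```

Call:
step_arm(commands=[-0.02, 0, 0, 0, 0, 0, 0.06, -0.04, 0, 0, 0, 0, 0, 0.06, -0.05, 0, 0, 0, 0, 0, 0.06, 0, 0, 0, 0, 0, 0, 0.06])

```text
clock: 13.35
eef_pos: [510.0, -237.9, 202.9]
eef_rot: [-0.266, 1.564, -0.507]
wrist_force: [-0.7, 1.0, -0.1]
finger_gap: 59.7
```

```bash
python3 w.py w5 post_head:110 sleeve:70
python3 -c "
from h import *
im=manip.camera('side')[200:320,290:410];cv2.imwrite('pics/a.png',im)
w=cv2.imread('pics/w5.png')[150:450,240:540]
cv2.imwrite('pics/c5.png',np.hstack([cv2.resize(w,(400,400)),cv2.resize(im[:,:,::-1],(400,400),interpolation=cv2.INTER_CUBIC)]))"
```

```text
t 13.35 p [ 510.  -237.9  202.9] ang -13.8 x [ 0.006 -0.003 -1.   ] F [-0.7  1.  -0.1] gap 59.7
post_head 0.84 [187.  258.7] area 1107 xyz [ 510.  -236.2  110. ]
sleeve 0.73 [163.6 257.5] area 172 xyz [ 512.4 -221.4   70. ]
```

View pics/c5.png

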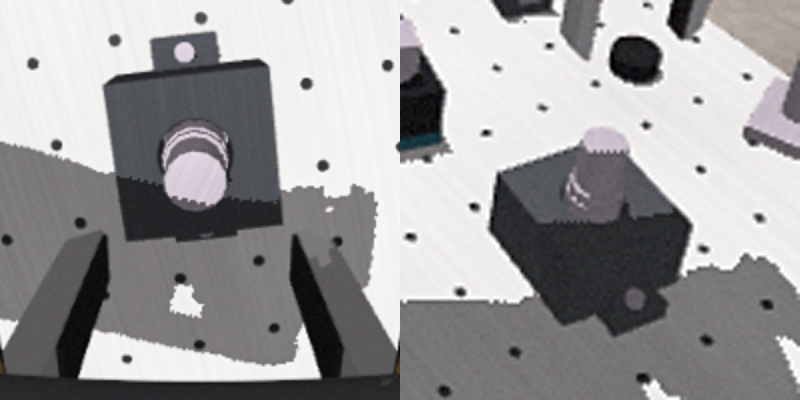

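```bash
python3 -c "
from h import *
plan((456,220,185),-13.8,8)"
```

```text
from [ 508.3 -237.1  197.7] -13.8
[0.0016, 0.0539, -0.02, np.float64(-0.0), 0, 0]
[0.0016, 0.0539, -0.02, np.float64(-0.0), 0, 0]
[0.0016, 0.0539, -0.02, np.float64(-0.0), 0, 0]
[0.0016, 0.0539, -0.02, np.float64(-0.0), 0, 0]
[0.0016, 0.0539, -0.02, np.float64(-0.0), 0, 0]
[0.0016, 0.0539, -0.02, np.float64(-0.0), 0, 0]
[0.0016, 0.0539, -0.02, np.float64(-0.0), 0, 0]
[0.0016, 0.0539, -0.02, np.float64(-0.0), 0, 0]
```

Call:
step_arm(commands=[0.0016, 0.0539, -0.02, 0, 0, 0, 0.06, 0.0016, 0.0539, -0.02, 0, 0, 0, 0.06, 0.0016, 0.0539, -0.02, 0, 0, 0, 0.06, 0.0016, 0.0539, -0.02, 0, 0, 0, 0.06, 0.0016, 0.0539, -0.02, 0, 0, 0, 0.06])

```text
clock: 14.18
eef_pos: [475.0, 50.1, 190.0]
eef_rot: [-2.885, 1.569, -3.126]
wrist_force: [0.9, -0.5, 0.2]
finger_gap: 60.0
```

Call:
step_arm(commands=[0.0016, 0.0539, -0.02, 0, 0, 0, 0.06, 0.0016, 0.0539, -0.02, 0, 0, 0, 0.06, 0.0016, 0.0539, -0.02, 0, 0, 0, 0.06, 0, 0, 0, 0, 0, 0, 0.06, 0, 0, 0, 0, 0, 0, 0.06])

```text
clock: 14.8
eef_pos: [455.9, 219.3, 185.4]
eef_rot: [-2.407, 1.569, -2.648]
wrist_force: [0.6, -1.0, -0.0]
finger_gap: 60.5
```

```bash
python3 w.py w6 tapper_grip:70 pad_top:17
python3 -c "
import cv2
im=cv2.imread('pics/w6.png')[150:500,200:590];cv2.imwrite('pics/c6.png',im)"
```

```text
t 14.8 p [455.9 219.3 185.4] ang -13.78 x [-0.001 -0.001 -1.   ] F [ 0.6 -1.  -0. ] gap 60.5
tapper_grip 0.72 [165.4 257.3] area 1207 xyz [457.7 237.6  70. ]
tapper_grip 0.71 [153.1  53.2] area 1241 xyz [225.4 314.4  70. ]
tapper_grip 0.62 [95.  46.5] area 1190 xyz [237.9 383.7  70. ]
```

View pics/c6.png

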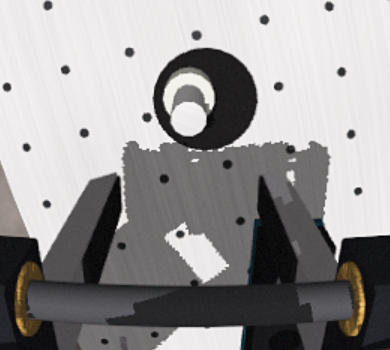

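```bash
python3 -c "
from h import *
st=fk()
f=lambda c,r:((r+.5)/1.5-.5,(c+.5)/1.5-.5)
print(atz('wrist',f(388,269),113,st),atz('wrist',f(405,249),17,st),atz('wrist',f(390,242),51,st))
M=rot(st['eef_rot']);print(M.T@(atz('wrist',f(388,269),113,st)-st['eef_pos']))"
```

```text
t 14.95 p [456.4 218.6 186. ] ang -13.9 x [-0. -0. -1.] F [-0.7  0.  -0.1] gap 59.8
[458.73264009 232.78147675 113.        ] [469.82565292 222.69341829  17.        ] [461.04939448 237.04217509  51.        ]
[73.04170657 14.37365965 -1.15528659]
```

Call:
step_arm(commands=[0.03, 0.011, 0, 0, 0, 0, 0.06, 0.028, 0, 0, 0, 0, 0, 0.06, 0, 0, 0, 0, 0, 0, 0.06, 0, 0, 0, 0, 0, 0, 0.06])

```text
clock: 15.45
eef_pos: [459.4, 230.0, 129.4]
eef_rot: [0.599, 1.57, 0.358]
wrist_force: [-0.2, -0.7, 0.7]
finger_gap: 59.6
```

```bash
python3 - <<'E'
from h import *
st=fk();im=manip.camera('wrist');save(im,'w7.png')
g=cv2.resize(im,None,fx=2,fy=2)[:,:,::-1]
for z in(113,): 
    for dy in(0,):
        r,c=proj('wrist',st['eef_pos']+np.array([0,0,113-st['eef_pos'][2]]),st);print('tcp axis at 113 px',r,c);cv2.circle(g,(int(2*c),int(2*r)),3,(0,0,255),-1)
cv2.imwrite('pics/c7.png',g[200:640,280:780])
E
```

```text
t 15.45 p [459.4 230.  129.4] ang -13.85 x [ 0.001  0.    -1.   ] F [-0.2 -0.7  0.7] gap 59.6
tcp axis at 113 px 218.18407570835979 259.8929172834321Traceback (most recent call last):
  File "<stdin>", line 6, in <module>
cv2.error: OpenCV(4.12.0) :-1: error: (-5:Bad argument) in function 'circle'
> Overload resolution failed:
>  - Layout of the output array img is incompatible with cv::Mat
>  - Expected Ptr<cv::UMat> for argument 'img'
```

```bash
python3 - <<'E'
from h import *
g=cv2.resize(cv2.imread('pics/w7.png'),(1024,768))
cv2.circle(g,(520,436),3,(0,0,255),-1);cv2.imwrite('pics/c7.png',g[200:640,280:780])
E
```

```text
(no output)
```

View pics/c7.png

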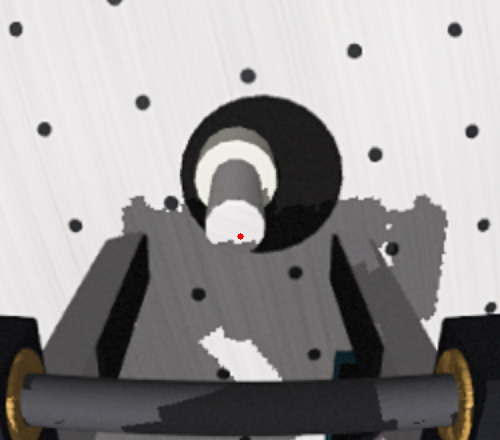

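Call:
step_arm(commands=[0.025, 0.003, -0.0015, 0, 0, 0, 0.06, 0.025, 0, 0, 0, 0, 0, 0.06, 0.0134, 0, 0, 0, 0, 0, 0.06, 0, 0, 0, 0, 0, 0, 0.06, 0, 0, 0, 0, 0, 0, 0.01], squeeze=40)

```text
clock: 16.12
eef_pos: [458.7, 233.8, 65.9]
eef_rot: [0.641, 1.569, 0.4]
wrist_force: [0.7, 0.4, -0.3]
finger_gap: 53.3
```

Call:
step_arm(commands=[0, 0, 0, 0, 0, 0, 0.01, 0, 0, 0, 0, 0, 0, 0.01, 0, 0, 0, 0, 0, 0, 0.01, 0, 0, 0, 0, 0, 0, 0.01, 0, 0, 0, 0, 0, 0, 0.01])

```text
clock: 16.75
eef_pos: [458.1, 233.7, 64.9]
eef_rot: [0.743, 1.571, 0.502]
wrist_force: [-0.4, -0.9, 1.5]
finger_gap: 21.4
```

```bash
python3 -c "
from h import *
fk()"
```

```text
t 16.75 p [458.1 233.7  64.9] ang -13.8 x [ 0.  0. -1.] F [-0.4 -0.9  1.5] gap 21.4
```

Call:
step_arm(commands=[-0.01, 0, 0, 0, 0, 0, 0.01, -0.03, 0, 0, 0, 0, 0, 0.01, -0.045, 0, 0, 0, 0, 0, 0.01, -0.045, 0, 0, 0, 0, 0, 0.01, 0, 0, 0, 0, 0, 0, 0.01])

```text
clock: 17.38
eef_pos: [459.2, 234.1, 198.4]
eef_rot: [0.642, 1.565, 0.401]
wrist_force: [0.4, 0.0, -3.1]
finger_gap: 21.3
```

```bash
python3 -c "
from h import *
fk()
save(manip.camera('wrist'),'w8.png')
plan((509,-237,195),-13.8,9)"
```

```text
t 17.38 p [459.2 234.1 198.4] ang -13.8 x [ 0.005  0.002 -1.   ] F [ 0.4  0.  -3.1] gap 21.3
from [458.3 233.7 196. ] -13.8
[0.0001, -0.0495, 0.0179, np.float64(-0.0), 0, 0]
[0.0001, -0.0495, 0.0179, np.float64(-0.0), 0, 0]
[0.0001, -0.0495, 0.0179, np.float64(-0.0), 0, 0]
[0.0001, -0.0495, 0.0179, np.float64(-0.0), 0, 0]
[0.0001, -0.0495, 0.0179, np.float64(-0.0), 0, 0]
[0.0001, -0.0495, 0.0179, np.float64(-0.0), 0, 0]
[0.0001, -0.0495, 0.0179, np.float64(-0.0), 0, 0]
[0.0001, -0.0495, 0.0179, np.float64(-0.0), 0, 0]
[0.0001, -0.0495, 0.0179, np.float64(-0.0), 0, 0]
```

View pics/w8.png

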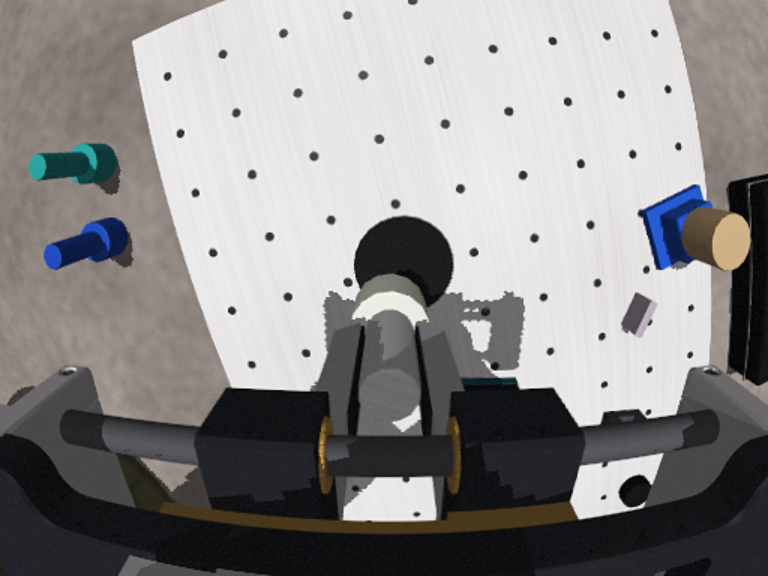

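Call:
step_arm(commands=[0, -0.0495, 0.0179, 0, 0, 0, 0.01, 0, -0.0495, 0.0179, 0, 0, 0, 0.01, 0, -0.0495, 0.0179, 0, 0, 0, 0.01, 0, -0.0495, 0.0179, 0, 0, 0, 0.01, 0, -0.0495, 0.0179, 0, 0, 0, 0.01])

```text
clock: 18.05
eef_pos: [485.2, -29.7, 193.5]
eef_rot: [-3.042, 1.568, 3.0]
wrist_force: [0.7, 0.1, -2.6]
finger_gap: 21.3
```

Call:
step_arm(commands=[0, -0.0495, 0.0179, 0, 0, 0, 0.01, 0, -0.0495, 0.0179, 0, 0, 0, 0.01, 0, -0.0495, 0.0179, 0, 0, 0, 0.01, 0, -0.0495, 0.0179, 0, 0, 0, 0.01, 0.01, 0, 0, 0, 0, 0, 0.01])

```text
clock: 18.68
eef_pos: [507.5, -240.1, 183.1]
eef_rot: [3.073, 1.569, 2.828]
wrist_force: [-0.2, 0.2, -2.7]
finger_gap: 21.5
```

Call:
step_arm(commands=[0.01, 0, 0, 0, 0, 0, 0.01, 0, 0, 0, 0, 0, 0, 0.01])

```text
clock: 18.92
eef_pos: [507.8, -236.1, 173.4]
eef_rot: [2.846, 1.568, 2.607]
wrist_force: [-0.1, -0.6, -2.7]
finger_gap: 21.3
```

```bash
python3 -c "
from h import *
fk()"
```

```text
t 18.93 p [ 507.8 -236.1  173.4] ang -13.73 x [-0.002  0.001 -1.   ] F [-0.1 -0.6 -2.7] gap 21.3
```

Call:
step_arm(commands=[0.003, 0, 0, 0, 0, 0, 0.01, 0.002, 0, 0, 0, 0, 0, 0.01, 0, 0, 0, 0, 0, 0, 0.01])

```text
clock: 19.3
eef_pos: [508.3, -237.3, 169.9]
eef_rot: [-0.436, 1.571, -0.676]
wrist_force: [0.4, -0.7, -2.3]
finger_gap: 21.2
```

Call:
step_arm(commands=[0.001, 0, 0, 0, 0, 0, 0.01, 0.001, 0, 0, 0, 0, 0, 0.01])

```text
clock: 19.55
eef_pos: [508.3, -237.5, 167.9]
eef_rot: [-0.263, 1.571, -0.504]
wrist_force: [-0.3, -0.0, -2.1]
finger_gap: 21.7
```

Call:
step_arm(commands=[0.0005, 0, 0, 0, 0, 0, 0.01, 0.0005, 0, 0, 0, 0, 0, 0.01])

```text
clock: 19.8
eef_pos: [508.2, -237.5, 166.8]
eef_rot: [-2.378, 1.571, -2.619]
wrist_force: [-0.0, -0.5, -2.0]
finger_gap: 21.6
```

Call:
step_arm(commands=[0.0005, 0.0005, 0, 0, 0, 0, 0.01, 0.0005, 0, 0, 0, 0, 0, 0.01])

```text
clock: 20.05
eef_pos: [508.4, -236.9, 165.8]
eef_rot: [-1.287, 1.571, -1.528]
wrist_force: [0.3, 0.5, -2.2]
finger_gap: 21.6
```

Call:
step_arm(commands=[0.0005, 0, 0, 0, 0, 0, 0.01, 0.0005, 0, 0, 0, 0, 0, 0.01])

```text
clock: 20.3
eef_pos: [508.3, -237.0, 164.8]
eef_rot: [-2.191, 1.571, -2.432]
wrist_force: [-0.3, 1.3, 0.5]
finger_gap: 21.1
```

Call:
step_arm(commands=[0.0005, 0, 0, 0, 0, 0, 0.01, 0.0005, 0, 0, 0, 0, 0, 0.01])

```text
clock: 20.55
eef_pos: [508.5, -237.1, 164.6]
eef_rot: [-0.282, 1.57, -0.523]
wrist_force: [-2.3, 0.9, 8.4]
finger_gap: 21.4
```

Call:
step_arm(commands=[0.0005, 0, 0, 0, 0, 0, 0.01])

```text
clock: 20.68
eef_pos: [508.6, -237.1, 164.4]
eef_rot: [-0.285, 1.57, -0.526]
wrist_force: [-2.7, 1.6, 9.4]
finger_gap: 21.6
```

Call:
step_arm(commands=[0.0005, 0, 0, 0, 0, 0, 0.01])

```text
clock: 20.8
eef_pos: [508.6, -237.1, 164.1]
eef_rot: [-0.302, 1.569, -0.543]
wrist_force: [-2.6, 2.2, 10.3]
finger_gap: 21.7
```

Call:
step_arm(commands=[0.0005, 0, 0, 0, 0, 0, 0.01, 0.0005, 0, 0, 0, 0, 0, 0.01])

```text
clock: 21.05
eef_pos: [508.6, -237.1, 163.2]
eef_rot: [-0.297, 1.569, -0.537]
wrist_force: [-4.0, 1.4, 11.9]
finger_gap: 21.6
```

Call:
step_arm(commands=[0.0005, 0, 0, 0, 0, 0, 0.01, 0, 0, 0, 0, 0, 0, 0.01])

```text
clock: 21.3
eef_pos: [508.6, -237.1, 162.5]
eef_rot: [-0.289, 1.569, -0.53]
wrist_force: [-2.1, 1.3, 8.6]
finger_gap: 21.7
```

Call:
step_arm(commands=[-0.004, 0, 0, 0, 0, 0, 0.01, 0, 0, 0, 0, 0, 0, 0.01])

```text
clock: 21.55
eef_pos: [508.4, -237.0, 165.5]
eef_rot: [-0.245, 1.571, -0.486]
wrist_force: [0.8, 0.3, -1.9]
finger_gap: 21.3
```

```bash
cat > m.py <<'E'
from h import *
# vertical pixel position of the post head in the side view
fk();im=manip.camera('side')
for t in('post_head','block_top'):
    for d in manip.outline_of(t,'side')[:2]:
        r,c=np.nonzero(d['pixels']);print(t,round(d['score'],2),np.round(d['centre'],1),'rows',r.min(),r.max(),'cols',c.min(),c.max(),len(r))
E
python3 m.py
```

```text
t 21.55 p [ 508.4 -237.   165.5] ang -13.81 x [ 0. -0. -1.] F [ 0.8  0.3 -1.9] gap 21.3
post_head 0.94 [361.3 257.2] rows 346 379 cols 251 269 486
post_head 0.54 [252.  349.1] rows 246 262 cols 341 357 235
block_top 0.88 [275.9 348.8] rows 244 300 cols 317 377 2178
block_top 0.73 [216.3 280. ] rows 182 247 cols 256 303 1540
```

Call:
step_arm(commands=[0.001, 0, 0, 0, 0, 0, 0.01, 0.001, 0, 0, 0, 0, 0, 0.01])

```text
clock: 21.95
eef_pos: [508.3, -236.9, 163.1]
eef_rot: [2.831, 1.571, 2.59]
wrist_force: [0.4, 0.5, -2.8]
finger_gap: 21.3
```

Call:
step_arm(commands=[0.0005, 0, 0, 0, 0, 0, 0.01, 0.0005, 0, 0, 0, 0, 0, 0.01])

```text
clock: 22.2
eef_pos: [508.4, -237.0, 162.5]
eef_rot: [-0.4, 1.571, -0.641]
wrist_force: [-1.4, 0.4, 1.3]
finger_gap: 21.9
```

Call:
step_arm(commands=[0.0005, 0, 0, 0, 0, 0, 0.01, 0.0005, 0, 0, 0, 0, 0, 0.01])

```text
clock: 22.45
eef_pos: [508.5, -237.1, 162.4]
eef_rot: [-0.335, 1.57, -0.576]
wrist_force: [-2.8, 1.4, 9.6]
finger_gap: 21.4
```

Call:
step_arm(commands=[0.0005, 0, 0, 0, 0, 0, 0.01, 0.0005, 0, 0, 0, 0, 0, 0.01])

```text
clock: 22.7
eef_pos: [508.6, -237.1, 161.7]
eef_rot: [-0.328, 1.569, -0.569]
wrist_force: [-3.1, 1.8, 11.2]
finger_gap: 21.4
```

Call:
step_arm(commands=[0.0005, 0, 0, 0, 0, 0, 0.01, 0.0005, 0, 0, 0, 0, 0, 0.01])

```text
clock: 22.95
eef_pos: [508.6, -237.1, 160.8]
eef_rot: [-0.329, 1.569, -0.57]
wrist_force: [-4.2, 2.5, 11.3]
finger_gap: 21.5
```

Call:
step_arm(commands=[0.0005, 0, 0, 0, 0, 0, 0.01, 0.0005, 0, 0, 0, 0, 0, 0.01])

```text
clock: 23.2
eef_pos: [508.6, -237.1, 159.8]
eef_rot: [-0.311, 1.569, -0.552]
wrist_force: [-3.7, 1.7, 11.1]
finger_gap: 21.6
```

Call:
step_arm(commands=[-0.004, 0, 0, 0, 0, 0, 0.01, 0, 0, 0, 0, 0, 0, 0.01])

```text
clock: 23.45
eef_pos: [508.5, -237.0, 162.4]
eef_rot: [-0.194, 1.57, -0.435]
wrist_force: [0.1, 0.0, -2.3]
finger_gap: 21.5
```

Call:
step_arm(commands=[0.001, 0, 0, 0, 0, 0, 0.01, 0.001, 0, 0, 0, 0, 0, 0.01])

```text
clock: 23.7
eef_pos: [508.3, -236.9, 160.0]
eef_rot: [2.956, 1.57, 2.715]
wrist_force: [-0.6, -0.7, -2.0]
finger_gap: 21.4
```

Call:
step_arm(commands=[0.0005, 0, 0, 0, 0, 0, 0.01, 0.0005, 0, 0, 0, 0, 0, 0.01])

```text
clock: 23.95
eef_pos: [508.4, -237.0, 159.8]
eef_rot: [-0.304, 1.57, -0.545]
wrist_force: [-2.3, 0.7, 6.2]
finger_gap: 21.5
```

Call:
step_arm(commands=[0.0005, 0, 0, 0, 0, 0, 0.01, 0.0005, 0, 0, 0, 0, 0, 0.01])

```text
clock: 24.2
eef_pos: [508.5, -237.1, 159.4]
eef_rot: [-0.347, 1.57, -0.588]
wrist_force: [-4.0, 2.6, 10.7]
finger_gap: 21.3
```

Call:
step_arm(commands=[0.0005, 0, 0, 0, 0, 0, 0.01, 0.0005, 0, 0, 0, 0, 0, 0.01])

```text
clock: 24.45
eef_pos: [508.6, -237.1, 158.6]
eef_rot: [-0.307, 1.57, -0.547]
wrist_force: [-4.4, 1.8, 10.6]
finger_gap: 21.5
```

Call:
step_arm(commands=[0.0005, 0, 0, 0, 0, 0, 0.01])

```text
clock: 24.58
eef_pos: [508.5, -237.1, 158.1]
eef_rot: [-0.359, 1.57, -0.6]
wrist_force: [-4.7, 2.0, 12.0]
finger_gap: 21.4
```

Call:
step_arm(commands=[-0.004, 0, 0, 0, 0, 0, 0.01, 0, 0, 0, 0, 0, 0, 0.01])

```text
clock: 24.82
eef_pos: [508.5, -237.0, 160.9]
eef_rot: [-0.338, 1.57, -0.579]
wrist_force: [-0.3, -0.3, -2.4]
finger_gap: 21.2
```

```bash
python3 - <<'E'
from h import *
fk();w=manip.camera('wrist');s=manip.camera('side')
w0=cv2.resize(cv2.imread('pics/w8.png'),(512,384))[180:330,190:330];w=w[180:330,190:330,::-1];s=s[225:305,305:385,::-1]
cv2.imwrite('pics/c9.png',np.hstack([cv2.resize(a,(w_,360),interpolation=cv2.INTER_CUBIC) for a,w_ in((w0,220),(w,220),(s,360))]))
E
```

```text
t 24.82 p [ 508.5 -237.   160.9] ang -13.8 x [ 0. -0. -1.] F [-0.3 -0.3 -2.4] gap 21.2
```

View pics/c9.png

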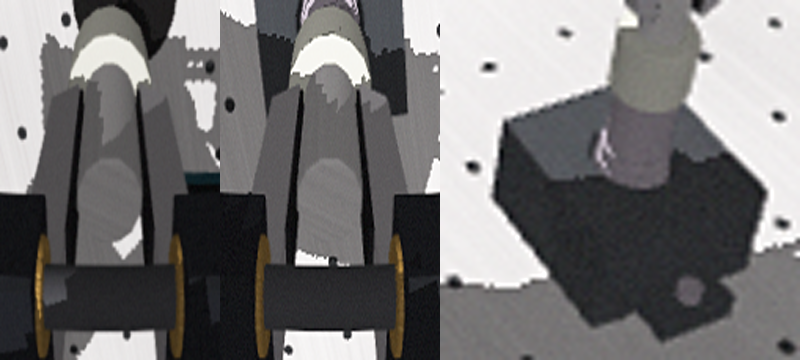

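Call:
step_arm(commands=[0.001, 0, 0, 0, 0, 0, 0.01, 0.001, 0, 0, 0, 0, 0, 0.01])

```text
clock: 25.18
eef_pos: [508.3, -236.9, 158.6]
eef_rot: [2.95, 1.57, 2.709]
wrist_force: [-0.2, 0.1, -2.6]
finger_gap: 21.7
```

Call:
step_arm(commands=[0.0005, 0, 0, 0, 0, 0, 0.01, 0.0005, 0, 0, 0, 0, 0, 0.01])

```text
clock: 25.42
eef_pos: [508.4, -237.0, 158.1]
eef_rot: [-0.26, 1.571, -0.501]
wrist_force: [-1.6, 1.3, 4.1]
finger_gap: 21.8
```

Call:
step_arm(commands=[0.0005, 0, 0, 0, 0, 0, 0.01, 0.0005, 0, 0, 0, 0, 0, 0.01])

```text
clock: 25.68
eef_pos: [508.5, -237.1, 157.9]
eef_rot: [-0.308, 1.57, -0.549]
wrist_force: [-4.0, 2.3, 10.4]
finger_gap: 21.5
```

Call:
step_arm(commands=[0.0003, 0, 0, 0, 0, 0, 0.01, 0, 0, 0, 0, 0, 0, 0.01])

```text
clock: 25.92
eef_pos: [508.5, -237.1, 157.7]
eef_rot: [-0.336, 1.57, -0.577]
wrist_force: [-4.3, 2.3, 9.4]
finger_gap: 21.2
```

Call:
step_arm(commands=[0.0005, 0, 0, 0, 0, 0, 0.01])

```text
clock: 26.05
eef_pos: [508.6, -237.1, 157.6]
eef_rot: [-0.302, 1.569, -0.543]
wrist_force: [-5.6, 2.5, 15.9]
finger_gap: 21.3
```

Call:
step_arm(commands=[0.0005, 0, 0, 0, 0, 0, 0.01])

```text
clock: 26.18
eef_pos: [508.7, -237.2, 157.5]
eef_rot: [-0.311, 1.569, -0.552]
wrist_force: [-6.2, 2.4, 20.5]
finger_gap: 21.4
```

Call:
step_arm(commands=[0.0003, 0, 0, 0, 0, 0, 0.01, 0, 0, 0, 0, 0, 0, 0.01])

```text
clock: 26.42
eef_pos: [508.7, -237.2, 157.5]
eef_rot: [-0.316, 1.568, -0.556]
wrist_force: [-6.6, 3.1, 19.4]
finger_gap: 21.3
```

Call:
step_arm(commands=[-0.004, 0, 0, 0, 0, 0, 0.01, -0.014, 0, 0, 0, 0, 0, 0.01, -0.022, 0, 0, 0, 0, 0, 0.01, 0, 0, 0, 0, 0, 0, 0.01, 0, 0, 0, 0, 0, 0, 0.01])

```text
clock: 27.05
eef_pos: [508.1, -236.8, 194.6]
eef_rot: [2.879, 1.57, 2.638]
wrist_force: [0.9, -0.0, -2.6]
finger_gap: 21.5
```

```bash
python3 -c "
from h import *
fk();plan((461,231,196),-13.8,9)"
```

```text
t 27.05 p [ 508.1 -236.8  194.6] ang -13.8 x [-0.001  0.    -1.   ] F [ 0.9 -0.  -2.6] gap 21.5
from [ 508.1 -236.8  194.6] -13.8
[-0.0002, 0.0492, -0.0175, np.float64(-0.0), 0, 0]
[-0.0002, 0.0492, -0.0175, np.float64(-0.0), 0, 0]
[-0.0002, 0.0492, -0.0175, np.float64(-0.0), 0, 0]
[-0.0002, 0.0492, -0.0175, np.float64(-0.0), 0, 0]
[-0.0002, 0.0492, -0.0175, np.float64(-0.0), 0, 0]
[-0.0002, 0.0492, -0.0175, np.float64(-0.0), 0, 0]
[-0.0002, 0.0492, -0.0175, np.float64(-0.0), 0, 0]
[-0.0002, 0.0492, -0.0175, np.float64(-0.0), 0, 0]
[-0.0002, 0.0492, -0.0175, np.float64(-0.0), 0, 0]
```

Call:
step_arm(commands=[0, 0.0492, -0.0175, 0, 0, 0, 0.01, 0, 0.0492, -0.0175, 0, 0, 0, 0.01, 0, 0.0492, -0.0175, 0, 0, 0, 0.01, 0, 0.0492, -0.0175, 0, 0, 0, 0.01, 0, 0.0492, -0.0175, 0, 0, 0, 0.01])

```text
clock: 27.68
eef_pos: [481.4, 24.4, 194.5]
eef_rot: [-2.945, 1.57, 3.097]
wrist_force: [0.4, 0.4, -2.2]
finger_gap: 21.4
```

Call:
step_arm(commands=[0, 0.0492, -0.0175, 0, 0, 0, 0.01, 0, 0.0492, -0.0175, 0, 0, 0, 0.01, 0, 0.0492, -0.0175, 0, 0, 0, 0.01, 0, 0.0492, -0.0175, 0, 0, 0, 0.01, 0, 0, 0, 0, 0, 0, 0.01])

```text
clock: 28.3
eef_pos: [460.0, 233.1, 194.1]
eef_rot: [-2.691, 1.569, -2.928]
wrist_force: [0.2, -0.0, -2.0]
finger_gap: 21.8
```

Call:
step_arm(commands=[0.04, 0, 0, 0, 0, 0, 0.01, 0.04, 0, 0, 0, 0, 0, 0.01, 0.03, 0, 0, 0, 0, 0, 0.01, 0.01, 0, 0, 0, 0, 0, 0.01, 0, 0, 0, 0, 0, 0, 0.01])

```text
clock: 28.92
eef_pos: [461.1, 230.2, 75.2]
eef_rot: [-2.415, 1.57, -2.657]
wrist_force: [-0.3, -0.5, -2.9]
finger_gap: 21.3
```

Call:
step_arm(commands=[0.004, 0, 0, 0, 0, 0, 0.01, 0.003, 0, 0, 0, 0, 0, 0.01, 0.001, 0, 0, 0, 0, 0, 0.01, 0, 0, 0, 0, 0, 0, 0.01])

```text
clock: 29.42
eef_pos: [461.1, 230.6, 67.4]
eef_rot: [0.531, 1.571, 0.29]
wrist_force: [-0.1, 0.5, -2.5]
finger_gap: 21.8
```

Call:
step_arm(commands=[0.0005, 0, 0, 0, 0, 0, 0.01, 0.0005, 0, 0, 0, 0, 0, 0.01, 0, 0, 0, 0, 0, 0, 0.01])

```text
clock: 29.8
eef_pos: [461.0, 230.6, 66.2]
eef_rot: [-2.439, 1.571, -2.68]
wrist_force: [-0.6, -0.8, -2.8]
finger_gap: 21.8
```

Call:
step_arm(commands=[0.0005, 0, 0, 0, 0, 0, 0.01, 0, 0, 0, 0, 0, 0, 0.01])

```text
clock: 30.05
eef_pos: [461.0, 230.6, 65.7]
eef_rot: [-2.548, 1.571, -2.789]
wrist_force: [0.4, -0.4, -2.3]
finger_gap: 21.9
```

Call:
step_arm(commands=[0.0005, 0, 0, 0, 0, 0, 0.01, 0, 0, 0, 0, 0, 0, 0.01])

```text
clock: 30.3
eef_pos: [461.0, 230.6, 65.2]
eef_rot: [-2.397, 1.571, -2.638]
wrist_force: [0.1, -0.2, -2.2]
finger_gap: 21.3
```

Call:
step_arm(commands=[0.0005, 0, 0, 0, 0, 0, 0.01, 0, 0, 0, 0, 0, 0, 0.01])

```text
clock: 30.55
eef_pos: [461.1, 230.7, 64.9]
eef_rot: [0.697, 1.571, 0.456]
wrist_force: [-0.1, -0.9, 2.2]
finger_gap: 21.2
```

Contact with the pad. Release, rise, and check.

Call:
step_arm(commands=[0, 0, 0, 0, 0, 0, 0.06, 0, 0, 0, 0, 0, 0, 0.06, 0, 0, 0, 0, 0, 0, 0.06, 0, 0, 0, 0, 0, 0, 0.06, 0, 0, 0, 0, 0, 0, 0.06])

```text
clock: 31.18
eef_pos: [461.1, 230.6, 64.8]
eef_rot: [-0.19, 1.571, -0.431]
wrist_force: [0.1, 0.5, -0.4]
finger_gap: 59.7
```

Call:
step_arm(commands=[-0.02, 0, 0, 0, 0, 0, 0.06, -0.05, 0, 0, 0, 0, 0, 0.06, -0.06, 0, 0, 0, 0, 0, 0.06, -0.04, 0, 0, 0, 0, 0, 0.06, 0, 0, 0, 0, 0, 0, 0.06])

```text
clock: 31.8
eef_pos: [461.9, 231.0, 237.7]
eef_rot: [0.631, 1.565, 0.39]
wrist_force: [-0.2, 0.7, -0.5]
finger_gap: 60.2
```

```bash
python3 - <<'E'
from h import *
fk();w=manip.camera('wrist')[50:250,150:350,::-1];s=manip.camera('side')[:,:,::-1]
f=lambda a:cv2.resize(np.ascontiguousarray(a),(395,395),interpolation=cv2.INTER_CUBIC)
cv2.imwrite('pics/fin.png',np.hstack([f(w),f(s[215:315,295:395])]))
E
```

```text
t 31.8 p [461.9 231.  237.7] ang -13.8 x [ 0.005  0.002 -1.   ] F [-0.2  0.7 -0.5] gap 60.2
```

View pics/fin.png

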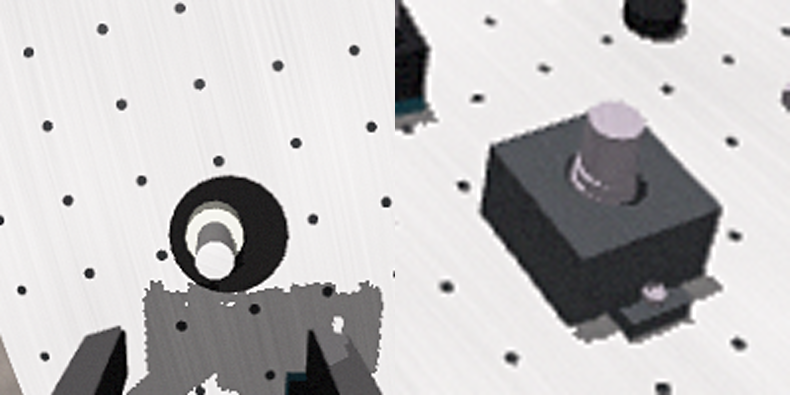

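```bash
python3 -c "
from cell import manip
print(manip.sign_off())"
```

```text
the job is handed in; nothing more can be done
None
```

I seated the round-headed post in the sleeve, released it, drove it down in four light taps with the white-faced tapper, and stood the tapper back on its pad. The job was handed in at about 32 s of the 67 s allowed.

- **Seating:** The shank met the sleeve wall off-centre at first, so I shifted the post about 2 mm, guided by the sideways force. The last axial push was about 7 N, well under the 15 N at which the sleeve moves. The post stood upright after I let go.
- **Taps:** The contact height dropped about 7.4 mm in all, which fits the sleeve's 6–8 mm of travel. On the last tap the force rose to about 23 N with no further movement, so I took that as the hard stop. Force was read only at the end of each move call and the highest I saw was about 24 N, so any brief peak between readings was not measured.
- **Grip check:** The tapper sat in the same place in the gripper before and during tapping, so it did not slip.
- **Last pictures:** The tapper stands upright on the pad, a few millimetres from where it was. The post is upright in the block and the sleeve looks flush. I judged flush from the picture and the stop in the taps; it was not measured directly. The gripper was clear of everything.
- **Disagreement:** The side and top cameras placed the tapper up to about 9 mm from where the wrist camera did. I used the wrist camera's position after a closer look.
- **Not rechecked:** I did not look again at the other objects at the end, but none was touched on purpose and no force reading suggested contact.

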